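Start a drive copy on the repair counter

TASK

Start the drive copy: on the socket board press down the robot-side end of the rocker in front of the biggest, rectangular plug so that it is fully on; then on the drive dock press the long bar key fully down (it stays down); then press the round key fully down, keep it down for two seconds, and let go. Use only touch, in that order: do not press the other rockers or the small square key, and do not pick up or shift the drives, the screwdriver or the carton.

Things in the scene. Friction and masses are not known exactly. Their poses are not given: they have to be found in the camera images.
- board: white socket board fixed on the counter, 140 mm (x) by 290 mm (y) by 36 mm high, origin at the centre of its underside. Its x axis points from the front edge (robot side) to the back: three rockers in a row at x = -32 mm, each with its own socket straight behind it at x = +37 mm, same y (+90, 0, -90 mm).
- rocker0 (a joint): grey rocker of the socket board, the left one (board y = +90 mm). Joint value in rad: 0 = off (its end nearest the robot stands high), 0.32 = on (that end pressed fully down); it may start up to 0.03. It stays where it is left and takes about 3 N at the press point. Its top is a shallow V, two wings of 25 mm each meeting at the pivot: off, the front wing slopes up towards the robot; on, the front wing is level.
- rocker0_press (a point): point on the top face of rocker 0, the left one (board y = +90 mm), on the front wing, 20 mm from the pivot along the wing, where to press straight down. 52 mm above the counter when off; it goes down 6 mm to on. The rocker is 50 mm long (board x), 28 mm wide (board y); the press point is 5 mm from its front end. The board's top is 36 mm above the counter.
- rocker1 (a joint): grey rocker of the socket board, the middle one (board y = 0). Joint value in rad: 0 = off (its end nearest the robot stands high), 0.32 = on (that end pressed fully down); it may start up to 0.03. It stays where it is left and takes about 3 N at the press point. Its top is a shallow V, two wings of 25 mm each meeting at the pivot: off, the front wing slopes up towards the robot; on, the front wing is level.
- rocker1_press (a point): point on the top face of rocker 1, the middle one (board y = 0), on the front wing, 20 mm from the pivot along the wing, where to press straight down. 52 mm above the counter when off; it goes down 6 mm to on. The rocker is 50 mm long (board x), 28 mm wide (board y); the press point is 5 mm from its front end. The board's top is 36 mm above the counter.
- rocker2 (a joint): grey rocker of the socket board, the right one (board y = -90 mm). Joint value in rad: 0 = off (its end nearest the robot stands high), 0.32 = on (that end pressed fully down); it may start up to 0.03. It stays where it is left and takes about 3 N at the press point. Its top is a shallow V, two wings of 25 mm each meeting at the pivot: off, the front wing slopes up towards the robot; on, the front wing is level.
- rocker2_press (a point): point on the top face of rocker 2, the right one (board y = -90 mm), on the front wing, 20 mm from the pivot along the wing, where to press straight down. 52 mm above the counter when off; it goes down 6 mm to on. The rocker is 50 mm long (board x), 28 mm wide (board y); the press point is 5 mm from its front end. The board's top is 36 mm above the counter.
- brick: the dock's power adaptor: the largest plug, a black rectangular block 54 mm (x) by 46 mm (y) by 36 mm high, plugged into one of the three sockets (any of them) and fixed there; origin at the centre of its underside, 36 mm above the counter. The rocker that belongs to it is straight in front of it, its press point 86 mm away horizontally (89 mm when on).
- cube_plug: small black cube charger, 27 mm square and 30 mm high, fixed in another socket; origin at the centre of its underside.
- round_plug: round black plug with a coned top, 38 mm across and 25 mm high, fixed in the remaining socket; origin at the centre of its underside.
- dock: black drive-copying dock fixed on the counter, 140 mm (x) by 170 mm (y) by 50 mm high, origin at the centre of its underside. Its x axis points from the front (robot side) to the back. Three white keys in a row on top at x = -43 mm, near the front; behind them two drives stand in slots at x = +22 and +52 mm and rise 45 mm above the dock's top.
- bar_key (a joint): travel of the long bar key in m: 0 = up, 0.006 = fully down. A latching key: takes about 3.5 N and stays where it is left. It may start up to 0.0006 down.
- bar_key_top (a point): centre of the top of the long bar key, 46 mm (dock y) by 20 mm (dock x), on the dock's left (y = +53 mm). Its top is 8 mm above the dock's top (58 mm above the counter) when up, 2 mm when down.
- round_key (a joint): travel of the round key in m: 0 = up, 0.006 = fully down. Springs back; needs about 4 N to stay fully down.
- round_key_top (a point): centre of the top of the round key, 24 mm across, the middle key (dock y = -3 mm). Its top is 8 mm above the dock's top (58 mm above the counter) when up.
- square_key (a joint): travel of the small square key (stop and erase, not to be used) in m: 0 = up, 0.006 = fully down. Springs back, same spring as the round key.
- square_key_top (a point): centre of the top of the small square key, 17 mm square, on the dock's right (y = -56 mm), 8 mm above the dock's top.
- drive0_center (a point): centre of the front one of two bare metal drives, 9.5 mm thick, 100 mm wide, 70 mm high, standing loose in the dock's slots, 25 mm deep. Leave alone.
- drive1_center (a point): centre of the rear drive, like the front one. Leave alone.
- screwdriver: loose screwdriver with a red handle, 170 mm long, origin under its middle, long axis its own x, lying on the counter along the board's front. Leave alone.
- carton_center (a point): centre of a small closed loose carton, 60 by 90 by 35 mm high, on the counter behind the dock. Leave alone.

How it is judged:
On the way, in this order (a step that is already met when the one before it is completed fails the run):
1. the rocker in front of the rectangular plug is on (((horizontal distance between brick and rocker0_press below 0.095 m and value of joint rocker0 above 0.25 rad) or (horizontal distance between brick and rocker1_press below 0.095 m and value of joint rocker1 above 0.25 rad) or (horizontal distance between brick and rocker2_press below 0.095 m and value of joint rocker2 above 0.25 rad))), for 0.2 s.
2. the bar key is down (value of joint bar_key above 0.0045 m), for 0.2 s.
3. the round key is kept down for 1.5 s or more (value of joint round_key above 0.004 m), for 1.5 s.
At the end, for the whole second after the job is handed in: The rocker in front of the rectangular plug is on (above 0.25 rad), the other two off (below 0.12 rad); the bar key is down (above 4.5 mm), the round and square keys up (below 1 mm); the drives are within 12 mm, the screwdriver and carton within 20 mm, of where they started (((horizontal distance between brick and rocker0_press below 0.095 m and value of joint rocker0 above 0.25 rad) or (horizontal distance between brick and rocker1_press below 0.095 m and value of joint rocker1 above 0.25 rad) or (horizontal distance between brick and rocker2_press below 0.095 m and value of joint rocker2 above 0.25 rad)) and (horizontal distance between brick and rocker0_press below 0.095 m or value of joint rocker0 below 0.12 rad) and (horizontal distance between brick and rocker1_press below 0.095 m or value of joint rocker1 below 0.12 rad) and (horizontal distance between brick and rocker2_press below 0.095 m or value of joint rocker2 below 0.12 rad) and value of joint bar_key above 0.0045 m and value of joint each of round_key, square_key below 0.001 m and distance of each of drive0_center, drive1_center from where it was at the start of the episode below 0.012 m and distance of each of screwdriver, carton_center from where it was at the start of the episode below 0.02 m); the robot touches nothing.
It fails at once if another rocker is pressed on (0.12 rad) (not ((horizontal distance between brick and rocker0_press below 0.095 m or value of joint rocker0 below 0.12 rad) and (horizontal distance between brick and rocker1_press below 0.095 m or value of joint rocker1 below 0.12 rad) and (horizontal distance between brick and rocker2_press below 0.095 m or value of joint rocker2 below 0.12 rad))).
It fails at once if the bar key is pressed (beyond 2.5 mm) before the right rocker is on (value of joint bar_key above 0.0025 m and not ((horizontal distance between brick and rocker0_press below 0.095 m and value of joint rocker0 above 0.25 rad) or (horizontal distance between brick and rocker1_press below 0.095 m and value of joint rocker1 above 0.25 rad) or (horizontal distance between brick and rocker2_press below 0.095 m and value of joint rocker2 above 0.25 rad))).
It fails at once if the round key is pressed (beyond 2.5 mm) before the bar key is down (value of joint round_key above 0.0025 m and value of joint bar_key below 0.0045 m).
It fails at once if the square key is pressed (beyond 2.5 mm) (value of joint square_key above 0.0025 m).
It fails at once if a drive is lifted or moved by 12 mm, or the screwdriver or carton by 20 mm (not (distance of each of drive0_center, drive1_center from where it was at the start of the episode below 0.012 m and distance of each of screwdriver, carton_center from where it was at the start of the episode below 0.02 m)).
It also fails if it takes over 45 s, if anything falls off the work surface, if the arm or the gripper's body presses on something with over 40 N, if the wrist force passes 120 N, or if a joint passes its speed limit or range.

ROBOT

A 6-joint arm with a two-finger parallel gripper is mounted at the origin on the work surface. World frame = base frame: x ahead of the robot, y to its left, z up, the work surface at z = 0. Lengths are in m, angles in rad, forces in N, time in s.
With the tool pointing down it reaches from about 0.25 to 0.775 m from the base axis. Payload 4 kg.
Tool frame: the origin (TCP) lies at the very end of the fingers, on their centre line; the grasp point (between the pads) lies 19 mm behind it; y points along the fingers, x is the direction in which the jaws open and shut, and the axes are right-handed (so a half turn about y gives the same grasp; the last joint's range is limited). The gripper opens to 94 mm and grips with 3 to 60 N. Pads are 16 mm wide; open, the fingers measure 119 mm over their backs; the gripper's body (75 mm by 177 mm) begins 78 mm behind the grasp point.
Start: joints at [1.076, 0.087, 1.371, -0, 1.684, -0.103], TCP at [0.21, 0.508, 0.206] pointing down, gripper open.
Joint ranges: [-3.1, 3.1], [-0.76, 2.03], [0.27, 2.55], [-1.08, 4.22], [0.17, 2.65], [-2.57, 2.57]. Speed limits (rad/s): [2.79, 2.79, 3.14, 3.14, 3.14, 3.14].

INTERFACE

Orientations are given as [roll, pitch, yaw] about the fixed x, y, z axes, in that order (R = Rz(yaw) Ry(pitch) Rx(roll)).
In Python, from bench import robot gives the robot as it stands.
- The arm moves only by the shell command python3 -m handwheel 'ROWS' [OPENING]. ROWS is JSON, a list of rows, each an object with "delta_pos": the shift along the tool's x, y, z in mm, a list of three; "yaw": the turn about the tool's y in rad. A call has 1 to 12 rows; each row is the pose to reach, as a shift and turn from the pose commanded when the call began, along the tool's axes at that moment; what a row does not reach only later rows make up. A row lasts 1/10 s, in which the tool goes at most 50 mm and 8.59 degrees, less where a joint would pass 70% of its speed; a pose out of reach is approached as far as the arm can. A call with a gripper value outside its range is refused whole. OPENING is the closure in counts, from 0 (fully open) to 255 (shut), set as the call begins (- or left out, the last holds). The fingers move at their own pace and stop on an object; the grip force is fixed at half the most. Time passes only in rows, so rows that repeat a pose let the fingers close. It gives the time, the measured TCP pose, the force and the opening at its end, in the units of the state.
- robot.get_obs(): the state, without advancing time (a new reading comes with each control period).
- robot.snapshot(name): name is "scene" or "top" or "wrist"; returns a dict with "image" (480x640x3 uint8, red, green, blue), "fx", "fy", "cx", "cy" (pixels), "k1" (the pictures are not rectified: a ray, as slopes to the right and down, at radius r is drawn at 1 + k1 r^2 times it, then the intrinsics apply), "rvec" (rotation vector, rad) and "tvec" (3), from world to camera coordinates, as OpenCV has them. Camera axes: x right, y down, z forward; pixel columns grow to the right and rows downward; lengths in m; the calibration is good to about 2 mm. A picture is of the moment at which its call begins. There is no depth.
- robot.close_job(): hands the job in, once; it reports no verdict.
The state is a dict: "time": time; "joint_positions": joint angles; "qvel": joint speeds; "joint_torque": joint torques, N m; "tool_pos": TCP position; "ee_rot": TCP orientation; "wrist_force": force on the tool from outside, world axes, zero at the start; "wrist_torque": the same for the moment, N m; "width": finger opening in m.
Only numpy, scipy, OpenCV 4.12 (cv2) and the standard library are available. Lean on these libraries where they do the work, as an engineer would, in place of code of your own. Each camera call takes 0.05 s, during which the arm holds its last target.

## Working session

There is one attempt and no reset: what is moved stays moved. The work goes in short steps, Python scripts to look and compute and a shell command to move; the robot and the scene stay as the last step left them, time stands still between calls to the robot, and variables do not carry over. Pictures are saved under pics/ and viewed, and the job is handed in when it is done.

```bash
ls; mkdir -p pics; cat > h.py <<'E'
import numpy as np, cv2
from bench import robot
from scipy.spatial.transform import Rotation as R
E
python3 - <<'E'
from h import *
import json,pickle
o=robot.get_obs()
for k,v in o.items(): print(k,np.round(v,4))
S={}
for n in ("scene","top","wrist"):
    s=robot.snapshot(n); S[n]=s
    cv2.imwrite(f"pics/{n}0.png",s["image"][:,:,::-1])
    print(n,{k:np.round(v,4) for k,v in s.items() if k!="image"})
pickle.dump(S,open("s0.pkl","wb"))
E
```

```text
pics
time 0.0
joint_positions [ 1.0759  0.0879  1.3722 -0.      1.6836 -0.1031]
qvel [-0.0012  0.0007  0.0001 -0.0012 -0.0007  0.0015]
joint_torque [-1.30000e-03 -3.40181e+01 -3.02420e+01  7.15000e-02  3.31000e-02
 -2.00000e-04]
tool_pos [0.2098 0.5078 0.2043]
ee_rot [-1.5706  0.0022  1.179 ]
wrist_force [ 0.3225  0.4344 -0.1686]
wrist_torque [ 0.0407 -0.0162 -0.0069]
width 0.0939
scene {'fx': np.float64(452.3462), 'fy': np.float64(452.3462), 'cx': np.float64(321.8979), 'cy': np.float64(236.9946), 'k1': np.float64(-0.0057), 'rvec': array([ 1.6282,  1.993 , -0.7839]), 'tvec': array([ 0.1223, -0.3459,  1.1813])}
top {'fx': np.float64(538.5006), 'fy': np.float64(538.5006), 'cx': np.float64(321.1507), 'cy': np.float64(243.7466), 'k1': np.float64(-0.1431), 'rvec': array([ 2.1492, -2.126 ,  0.0908]), 'tvec': array([0.0024, 0.5864, 0.827 ])}
wrist {'fx': np.float64(425.7382), 'fy': np.float64(425.7382), 'cx': np.float64(324.6138), 'cy': np.float64(241.3998), 'k1': np.float64(-0.1029), 'rvec': array([-2.4015, -1.6061, -0.2333]), 'tvec': array([-0.5488, -0.0297,  0.3935])}
```

View pics/scene0.png

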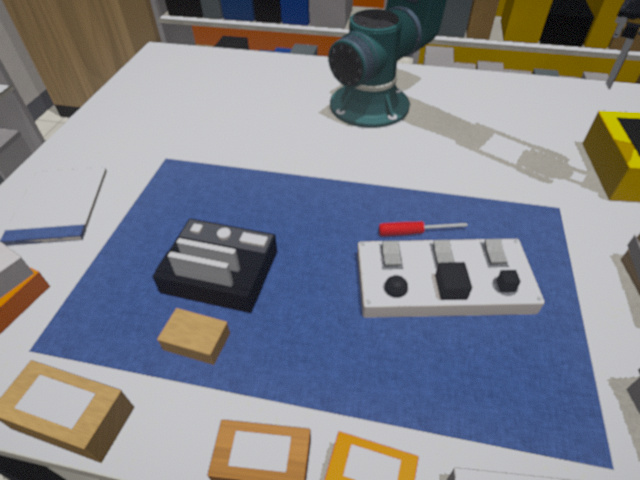

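View pics/top0.png

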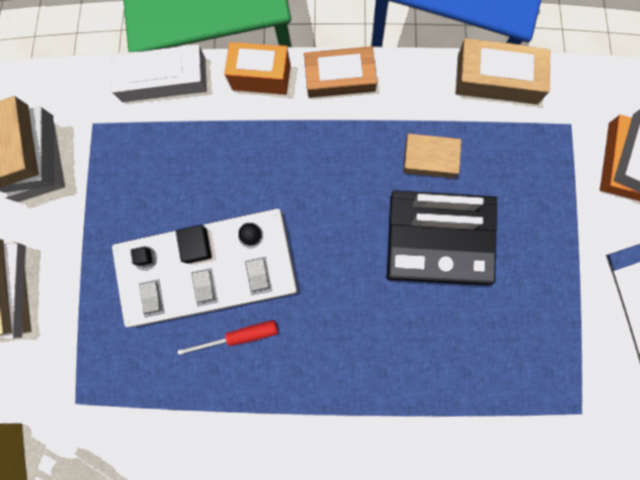

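View pics/wrist0.png

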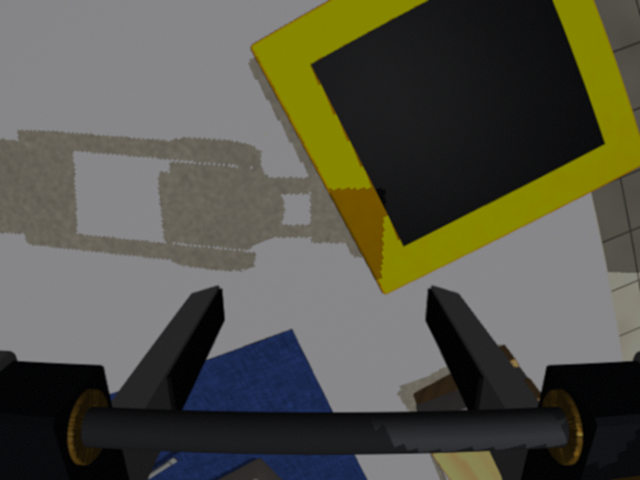

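The top view shows the brick at (193,244) in the middle socket, with its rocker at (203,286). The cube plug is at (141,256) and the round plug at (250,234). The dock keys are at bar (409,262), round (446,264) and square (479,266), and the screwdriver lies in front of the board. Next I'll measure these positions.

```bash
cat >> h.py <<'E'
def cam(s):
    Rm=cv2.Rodrigues(np.array(s["rvec"],float))[0]; t=np.array(s["tvec"],float)
    return Rm,t,-Rm.T@t
def ray(s,uv):
    uv=np.atleast_2d(np.array(uv,float))
    K=np.array([[s["fx"],0,s["cx"]],[0,s["fy"],s["cy"]],[0,0,1]]); D=np.array([s["k1"],0,0,0,0],float)
    n=cv2.undistortPoints(uv[:,None],K,D)[:,0]
    Rm,t,c=cam(s)
    return c,np.c_[n,np.ones(len(n))]@Rm
def onz(s,uv,z):
    c,d=ray(s,uv); return c+d*((z-c[2])/d[:,2])[:,None]
def proj(s,P):
    K=np.array([[s["fx"],0,s["cx"]],[0,s["fy"],s["cy"]],[0,0,1]]); D=np.array([s["k1"],0,0,0,0],float)
    return cv2.projectPoints(np.atleast_2d(np.array(P,float)),np.array(s["rvec"],float),np.array(s["tvec"],float),K,D)[0][:,0]
E
python3 - <<'E'
from h import *
import pickle
S=pickle.load(open("s0.pkl","rb"))
s=S["top"]; im=s["image"]; print("cam",cam(s)[2].round(3), "scene",cam(S["scene"])[2].round(3))
hsv=cv2.cvtColor(im,cv2.COLOR_RGB2HSV)
g=im.max(2); sat=hsv[:,:,1]
def cs(m,lo,hi):
    for c in cv2.findContours(m.astype(np.uint8),cv2.RETR_EXTERNAL,cv2.CHAIN_APPROX_NONE)[0]:
        a=cv2.contourArea(c)
        if lo<a<hi: yield c,a
roi=np.zeros(g.shape,bool); roi[195:340,95:310]=1
for c,a in cs((sat<60)&(g>195)&roi,5000,1e6):
    r=cv2.minAreaRect(c); print("board",a,r); b=cv2.boxPoints(r); print(onz(s,b,.036).round(4)); print(onz(s,[r[0]],.036))
roi[:]=0; roi[250:280,390:495]=1
for c,a in cs((sat<70)&(g>140)&roi,20,3000):
    r=cv2.minAreaRect(c); print("key",a,r,onz(s,[r[0]],.058).round(4))
cv2.imwrite("pics/topz.png",cv2.resize(im[190:350,100:500,::-1],None,fx=2,fy=2,interpolation=cv2.INTER_CUBIC))
E
```

```text
cam [ 0.479 -0.027  0.893] scene [1.053 0.102 0.641]
board 13097.5 ((201.63754272460938, 267.6572570800781), (84.94992065429688, 175.06695556640625), 78.17850494384766)
[[0.5831 0.3667 0.036 ]
 [0.6443 0.0789 0.036 ]
 [0.5098 0.0479 0.036 ]
 [0.4462 0.3288 0.036 ]]
[[0.54574932 0.2024607  0.036     ]]
key 116.0 ((478.5, 265.5), (11.0, 11.0), 90.0) [[ 0.5516 -0.238   0.058 ]]
key 183.0 ((445.5, 263.5), (15.0, 15.0), 90.0) [[ 0.5544 -0.1861  0.058 ]]
key 381.0 ((409.729248046875, 261.37384033203125), (30.120220184326172, 14.089385032653809), 3.1798300743103027) [[ 0.5573 -0.1303  0.058 ]]
```

View pics/topz.png

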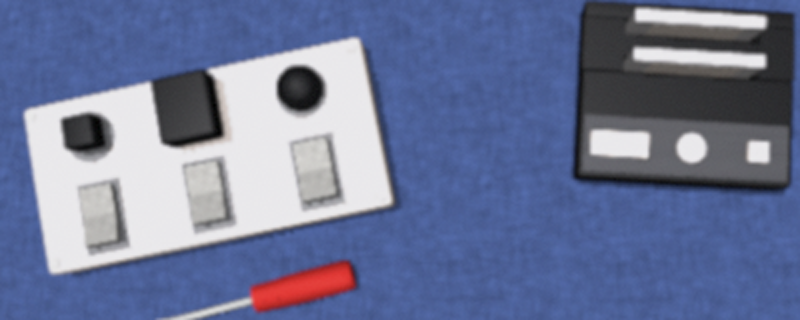

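```bash
cat >> h.py <<'E'
def delta(target,yaw):
    """tool-axes shift (mm) and turn to reach world target (assume down tool), from measured pose"""
    o=robot.get_obs(); Rt=R.from_euler("xyz",o["ee_rot"]).as_matrix()
    d=Rt.T@(np.array(target)-o["tool_pos"])*1000
    y0=np.arctan2(Rt[1,0],Rt[0,0])
    return d.round(1), round(float(-((yaw-y0+np.pi)%(2*np.pi)-np.pi)),3)
E
python3 - <<'E'
from h import *
import pickle
S=pickle.load(open("s0.pkl","rb"))
w=S["wrist"]; o=robot.get_obs(); Rt=R.from_euler("xyz",o["ee_rot"]).as_matrix()
Rm,t,c=cam(w); print("cam in tool",Rt.T@(c-o["tool_pos"]),"axes in tool\n",(Rm@Rt).round(3))
s=S["top"]; im=s["image"]; sat=cv2.cvtColor(im,cv2.COLOR_RGB2HSV)[:,:,1]; g=im.max(2)
roi=np.zeros(g.shape,bool); roi[195:340,95:310]=1
c=max(cv2.findContours(((sat<60)&(g>195)&roi).astype(np.uint8),0,cv2.CHAIN_APPROX_NONE)[0],key=cv2.contourArea)
q=cv2.approxPolyDP(cv2.convexHull(c),8,True)[:,0]; P=onz(s,q,.036); print(q.tolist(),P.round(4).tolist(),P.mean(0))
# inner region grey levels of rockers
for (x0,x1,y0,y1) in [(135,168,275,320),(188,220,265,310),(242,275,253,298)]:
    m=((g<215)&(g>150))[y0:y1,x0:x1].astype(np.uint8)
    cc=max(cv2.findContours(m,0,cv2.CHAIN_APPROX_NONE)[0],key=cv2.contourArea)+[x0,y0]
    r=cv2.minAreaRect(cc); print(r,onz(s,[r[0]],.046).round(4))
print(g[285,185:225])
print("goal over rocker", delta([0.47,0.19,0.2],1.786))
E
```

```text
cam in tool [-0.0002951  -0.17970631  0.0844536 ] axes in tool
 [[ 1.     0.    -0.   ]
 [-0.    -0.287 -0.958]
 [-0.     0.958 -0.287]]
[[279, 210], [294, 291], [124, 324], [113, 245]] [[0.6412, 0.0782, 0.036], [0.5102, 0.0511, 0.036], [0.4513, 0.3301, 0.036], [0.5815, 0.3564, 0.036]] [0.5460691  0.20395044 0.036     ]
((151.2254180908203, 297.96533203125), (36.34166717529297, 22.504465103149414), 81.25383758544922) [[0.4948 0.2816 0.046 ]]
((204.09271240234375, 286.9821472167969), (36.18315887451172, 22.397300720214844), 79.11447143554688) [[0.5141 0.1946 0.046 ]]
((258.05206298828125, 275.4707336425781), (36.674156188964844, 22.58614730834961), 79.11447143554688) [[0.5337 0.1079 0.046 ]]
[234 235 235 235 234 235 234 226 203 193 200 205 204 204 203 201 202 201
 201 199 197 194 194 195 190 172 138 118 142 174 211 230 235 235 235 236
 235 235 234 236]
goal over rocker (array([-194.5,    4.8, -361.9]), -0.607)
```

```bash
python3 -c "
from h import *
print(delta([0.487,0.1915,0.16],1.78))"
python3 -m handwheel '[{"delta_pos":[-12,0,-20],"yaw":0},{"delta_pos":[-30,0,-55],"yaw":-0.08},{"delta_pos":[-50,2,-95],"yaw":-0.16},{"delta_pos":[-70,2,-135],"yaw":-0.24},{"delta_pos":[-92,3,-175],"yaw":-0.32},{"delta_pos":[-114,3,-215],"yaw":-0.4},{"delta_pos":[-136,4,-255],"yaw":-0.48},{"delta_pos":[-156,4,-290],"yaw":-0.54},{"delta_pos":[-174,5,-325],"yaw":-0.58},{"delta_pos":[-186,5,-348],"yaw":-0.6},{"delta_pos":[-194,5,-362],"yaw":-0.6},{"delta_pos":[-194,5,-362],"yaw":-0.6}]' 255
python3 - <<'E'
from h import *
s=robot.snapshot("wrist"); cv2.imwrite("pics/w1.png",s["image"][:,:,::-1]); import pickle; pickle.dump(s,open("w1.pkl","wb"))
E
```

```text
(array([-186.6,   44.8, -377. ]), -0.601)
time: 1.35
tool_pos: [0.4711, 0.1896, 0.2]
ee_rot: [-1.57, 0.0, 1.776]
wrist_force: [0.1, -0.0, -0.2]
width: 0.0019
```

View pics/w1.png

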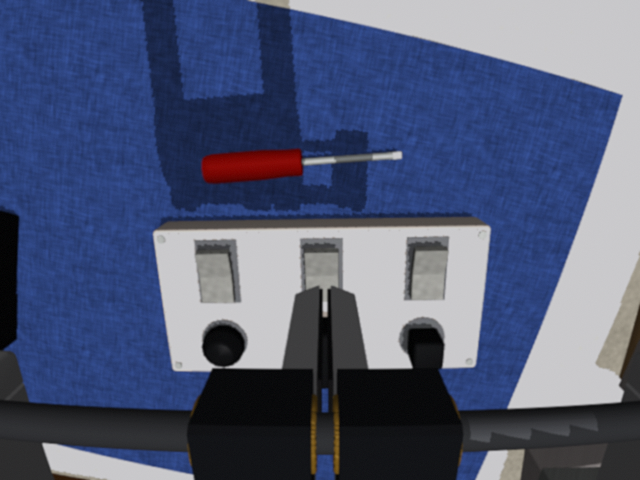

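The wrist view shows the closed fingers over the middle rocker at about (321,268), with the board's front corners at (154,231) and (489,226). I'll cross-check the board pose from this view.

```bash
python3 - <<'E'
from h import *
import pickle
s=pickle.load(open("w1.pkl","rb")); im=s["image"]; g=im.max(2); sat=cv2.cvtColor(im,cv2.COLOR_RGB2HSV)[:,:,1]
roi=np.zeros(g.shape,bool); roi[215:385,140:500]=1
c=max(cv2.findContours(((sat<60)&(g>180)&roi).astype(np.uint8),0,cv2.CHAIN_APPROX_NONE)[0],key=cv2.contourArea)
q=cv2.approxPolyDP(cv2.convexHull(c),8,True)[:,0]; P=onz(s,q,.036); print(q.tolist(),P.round(4).tolist())
# front rocker edge row / columns for middle: near front edge z~.052
for x0,x1 in [(190,245),(297,347),(402,452)]:
    row=g[262,x0:x1]; print(row.tolist())
print(g[235:290,321].tolist())
cv2.imwrite("pics/w1z.png",cv2.resize(im[220:330,260:400,::-1],None,fx=5,fy=5,interpolation=cv2.INTER_CUBIC))
E
```

```text
[[489, 228], [472, 366], [173, 367], [155, 231]] [[0.4493, 0.3274, 0.036], [0.5815, 0.3549, 0.036], [0.6403, 0.0777, 0.036], [0.5096, 0.0499, 0.036]]
[204, 203, 203, 206, 198, 182, 159, 143, 141, 140, 138, 139, 141, 142, 144, 145, 146, 145, 146, 143, 143, 142, 142, 144, 144, 146, 147, 148, 148, 148, 146, 146, 147, 145, 144, 144, 146, 143, 126, 89, 52, 59, 88, 111, 116, 115, 120, 142, 178, 200, 204, 205, 204, 204, 204]
[204, 206, 197, 169, 135, 110, 84, 84, 120, 138, 140, 139, 139, 140, 144, 145, 147, 147, 148, 148, 144, 143, 141, 141, 141, 143, 141, 143, 145, 146, 146, 147, 148, 147, 147, 146, 146, 147, 148, 147, 140, 119, 116, 120, 125, 151, 189, 204, 205, 204]
[205, 204, 190, 158, 118, 112, 107, 87, 69, 54, 46, 72, 111, 135, 139, 139, 141, 142, 144, 149, 149, 150, 152, 149, 148, 146, 143, 143, 143, 145, 145, 146, 147, 146, 146, 147, 148, 148, 150, 151, 152, 152, 152, 151, 151, 172, 197, 205, 205, 204]
[204, 204, 192, 155, 127, 123, 123, 123, 111, 83, 68, 66, 67, 67, 67, 71, 77, 99, 133, 145, 145, 145, 146, 144, 145, 145, 142, 141, 141, 142, 143, 144, 144, 142, 142, 141, 140, 142, 146, 148, 152, 158, 161, 162, 162, 162, 161, 160, 158, 158, 155, 157, 145, 114, 59]
```

View pics/w1z.png

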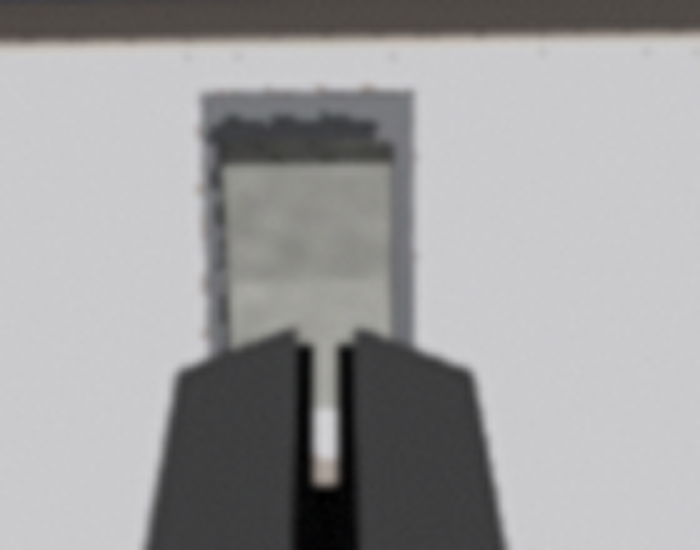

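```bash
python3 - <<'E'
from h import *
import pickle
s=pickle.load(open("w1.pkl","rb"))
print("front edge mid",onz(s,[[321.5,253]],.0535), "press proj",proj(s,[[.4966,.1926,.052]]))
print(delta([.4966,.1926,.065],1.781),delta([.4966,.1926,.046],1.781))
E
```

```text
front edge mid [[0.49422131 0.19168348 0.0535    ]] press proj [[322.02940539 255.36549513]]
(array([ -3.6, 135.1, -26.1]), -0.004) (array([ -3.6, 154.1, -26.2]), -0.004)
```

```bash

python3 -m handwheel '[{"delta_pos":[-2,20,-14],"yaw":0},{"delta_pos":[-3,50,-27],"yaw":0},{"delta_pos":[-3,80,-27],"yaw":0},{"delta_pos":[-3,105,-27],"yaw":0},{"delta_pos":[-3,125,-27],"yaw":0},{"delta_pos":[-3,135,-27],"yaw":0},{"delta_pos":[-3,138,-27],"yaw":0},{"delta_pos":[-3,138,-27],"yaw":0}]'
python3 - <<'E'
from h import *
s=robot.snapshot("wrist"); cv2.imwrite("pics/w2.png",s["image"][:,:,::-1])
print(delta([.498,.1927,.046],1.781))
E
```

```text
time: 2.2
tool_pos: [0.4974, 0.1942, 0.063]
ee_rot: [-1.571, -0.0, 1.78]
wrist_force: [0.8, 0.4, -0.6]
width: 0.0004
(array([-1.4, 17.6,  0.3]), -0.001)
```

View pics/w2.png

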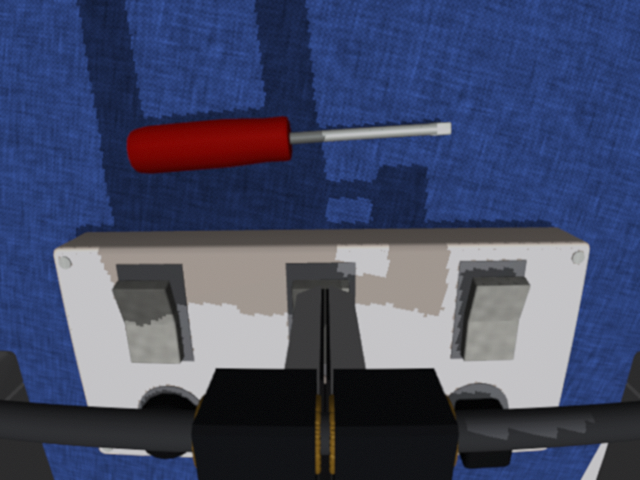

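The fingertips at (325,290) are centred above the front wing of the middle rocker and just behind its front edge. I'll press now.

```bash

python3 -m handwheel '[{"delta_pos":[-1,5,0],"yaw":0},{"delta_pos":[-1,9,0],"yaw":0},{"delta_pos":[-1,12,0],"yaw":0},{"delta_pos":[-1,14,0],"yaw":0},{"delta_pos":[-1,16,0],"yaw":0},{"delta_pos":[-1,18,0],"yaw":0},{"delta_pos":[-1,18,0],"yaw":0},{"delta_pos":[-1,18,0],"yaw":0}]'
```

```text
time: 3.05
tool_pos: [0.4974, 0.1924, 0.0462]
ee_rot: [-1.57, 0.0, 1.779]
wrist_force: [-6.4, -1.7, 10.1]
width: 0.0001
```

```bash

python3 -m handwheel '[{"delta_pos":[0,1,0],"yaw":0},{"delta_pos":[0,1.5,0],"yaw":0},{"delta_pos":[0,1.5,0],"yaw":0},{"delta_pos":[0,1.5,0],"yaw":0}]'
python3 -m handwheel '[{"delta_pos":[0,-10,0],"yaw":0},{"delta_pos":[0,-40,0],"yaw":0},{"delta_pos":[0,-80,0],"yaw":0},{"delta_pos":[0,-120,0],"yaw":0},{"delta_pos":[0,-135,30],"yaw":0},{"delta_pos":[0,-135,40],"yaw":0},{"delta_pos":[0,-135,40],"yaw":0}]'
python3 - <<'E'
from h import *
s=robot.snapshot("wrist"); cv2.imwrite("pics/w3.png",s["image"][:,:,::-1])
E
```

```text
time: 3.45
tool_pos: [0.4975, 0.1924, 0.0461]
ee_rot: [-1.571, 0.0, 1.779]
wrist_force: [-9.4, -2.8, 16.0]
width: 0.0006
time: 4.15
tool_pos: [0.4583, 0.1842, 0.1777]
ee_rot: [-1.572, -0.0, 1.779]
wrist_force: [0.7, 0.4, 0.2]
width: 0.0002
```

View pics/w3.png

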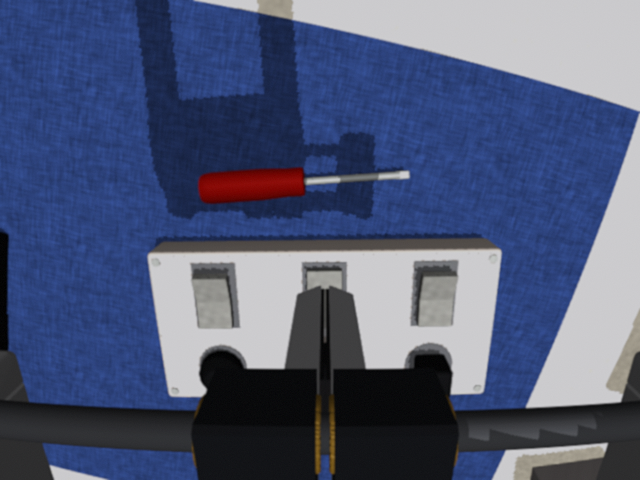

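The middle rocker's front end is now level, and it met a hard stop at z = 46.1 mm. The other rockers and the screwdriver are unchanged. Next is the dock.

```bash

python3 -c "
from h import *
print(delta([0.52,-0.15,0.17],1.518))"
```

```text
(array([-339.6,    6.7,    8.8]), 0.261)
```

```bash

python3 -m handwheel '[{"delta_pos":[-20,0,0],"yaw":0},{"delta_pos":[-60,0,0],"yaw":0.04},{"delta_pos":[-100,0,2],"yaw":0.08},{"delta_pos":[-140,0,4],"yaw":0.12},{"delta_pos":[-180,2,6],"yaw":0.16},{"delta_pos":[-220,4,8],"yaw":0.2},{"delta_pos":[-260,5,8],"yaw":0.23},{"delta_pos":[-300,6,8],"yaw":0.26},{"delta_pos":[-325,7,8],"yaw":0.26},{"delta_pos":[-340,7,8],"yaw":0.26},{"delta_pos":[-340,7,8],"yaw":0.26},{"delta_pos":[-340,7,8],"yaw":0.26}]'
python3 - <<'E'
from h import *
import pickle
s=robot.snapshot("wrist"); cv2.imwrite("pics/w4.png",s["image"][:,:,::-1]); pickle.dump(s,open("w4.pkl","wb"))
t=robot.snapshot("top"); cv2.imwrite("pics/t4.png",cv2.resize(t["image"][200:350,90:310,::-1],None,fx=3,fy=3,interpolation=cv2.INTER_CUBIC))
im=s["image"]; g=im.min(2)
for c in cv2.findContours((g>140).astype(np.uint8),0,cv2.CHAIN_APPROX_NONE)[0]:
    a=cv2.contourArea(c)
    if 150<a<5000:
        r=cv2.minAreaRect(c); print(a,r,onz(s,[r[0]],.058).round(4))
E
```

```text
time: 5.4
tool_pos: [0.521, -0.1493, 0.1699]
ee_rot: [-1.569, -0.001, 1.519]
wrist_force: [1.2, -0.1, 0.0]
width: 0.0001
1736.0 ((527.7825317382812, 476.1403503417969), (20.54821014404297, 151.28604125976562), 83.74596405029297) [[0.7602 0.0266 0.058 ]]
1197.5 ((64.69999694824219, 461.1000061035156), (48.69908142089844, 33.520145416259766), 71.56505584716797) [[ 0.724  -0.4019  0.058 ]]
475.0 ((204.0, 284.0), (22.0, 24.0), 90.0) [[ 0.5522 -0.2409  0.058 ]]
1299.0 ((350.5, 283.5), (25.0, 63.0), 90.0) [[ 0.5572 -0.1321  0.058 ]]
727.5 ((274.5, 284.5), (29.0, 31.0), 90.0) [[ 0.5551 -0.1883  0.058 ]]
```

View pics/w4.png

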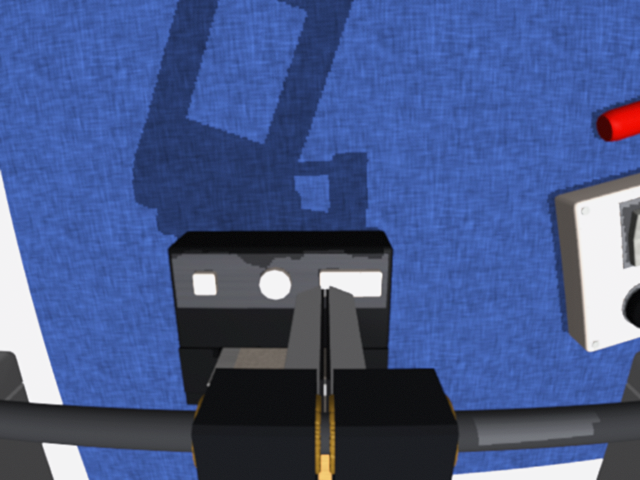

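View pics/t4.png

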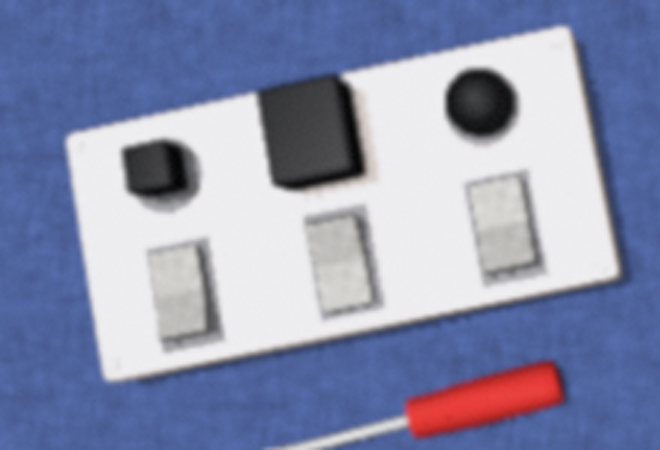

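The top view shows the middle rocker flipped and the outer two unchanged. The two views agree on the key positions within 2 mm, so I'll go to the bar key.

```bash

python3 -c "
from h import *
print(delta([0.557,-0.1315,0.07],1.518))"
```

```text
(array([ 19. , 100.7, -35. ]), 0.003)
```

```bash

python3 -m handwheel '[{"delta_pos":[8,5,-15],"yaw":0},{"delta_pos":[19,20,-33],"yaw":0},{"delta_pos":[19,45,-35],"yaw":0},{"delta_pos":[19,70,-35],"yaw":0},{"delta_pos":[19,90,-35],"yaw":0},{"delta_pos":[19,100,-35],"yaw":0},{"delta_pos":[19,102,-35],"yaw":0},{"delta_pos":[19,102,-35],"yaw":0}]'
python3 - <<'E'
from h import *
s=robot.snapshot("wrist"); cv2.imwrite("pics/w5.png",s["image"][:,:,::-1])
E
```

```text
time: 6.3
tool_pos: [0.5574, -0.1325, 0.0697]
ee_rot: [-1.572, 0.0, 1.52]
wrist_force: [-0.3, 0.0, 0.2]
width: 0.0004
```

View pics/w5.png

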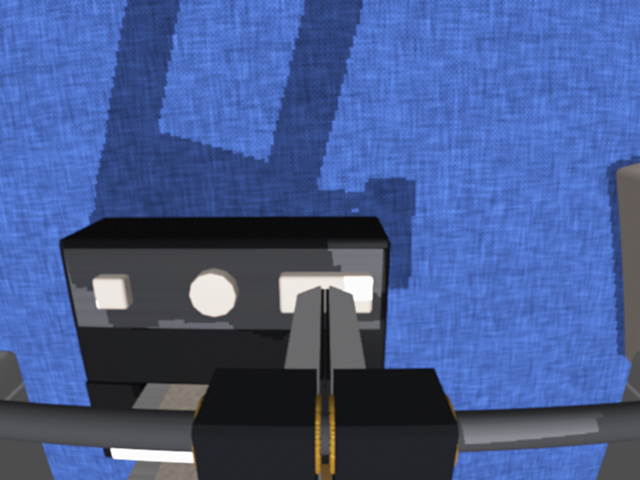

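The fingertips at (325,288) are over the middle of the bar key, which spans columns 280–373. I'll press down to z ≈ 51.

```bash

python3 -m handwheel '[{"delta_pos":[0,5,0],"yaw":0},{"delta_pos":[0,10,0],"yaw":0},{"delta_pos":[0,13,0],"yaw":0},{"delta_pos":[0,15,0],"yaw":0},{"delta_pos":[0,17,0],"yaw":0},{"delta_pos":[0,18.5,0],"yaw":0},{"delta_pos":[0,19,0],"yaw":0},{"delta_pos":[0,19,0],"yaw":0},{"delta_pos":[0,19,0],"yaw":0}]'
```

```text
time: 7.25
tool_pos: [0.5574, -0.1331, 0.0521]
ee_rot: [-1.572, 0.0, 1.519]
wrist_force: [-2.4, 1.6, 9.9]
width: 0.0006
```

```bash

python3 -m handwheel '[{"delta_pos":[0,-10,0],"yaw":0},{"delta_pos":[0,-25,0],"yaw":0},{"delta_pos":[-15,-30,0],"yaw":0},{"delta_pos":[-35,-30,0],"yaw":0},{"delta_pos":[-50,-30,0],"yaw":0},{"delta_pos":[-55,-25,0],"yaw":0},{"delta_pos":[-55,-21,0],"yaw":0},{"delta_pos":[-55,-20,0],"yaw":0},{"delta_pos":[-55,-20,0],"yaw":0}]'
python3 - <<'E'
from h import *
s=robot.snapshot("wrist"); cv2.imwrite("pics/w6.png",s["image"][:,:,::-1])
E
```

```text
time: 8.15
tool_pos: [0.5538, -0.1871, 0.0691]
ee_rot: [-1.569, -0.001, 1.52]
wrist_force: [1.1, -0.2, 0.1]
width: 0.0005
```

View pics/w6.png

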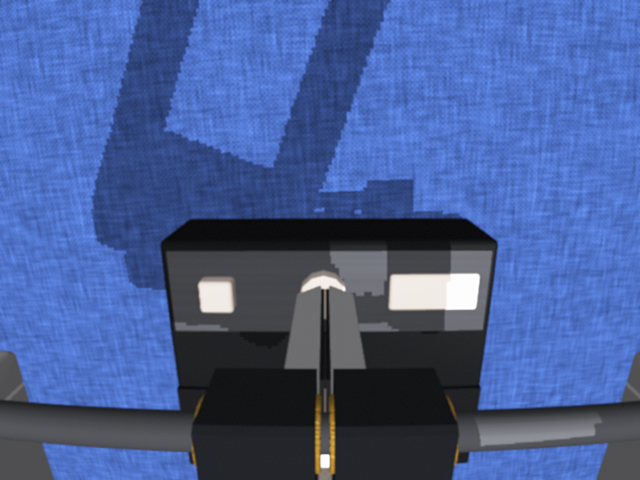

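The bar key is now nearly flush, and the fingertips at (325,288) are centred on the round key. I'll press it and hold for more than two seconds.

```bash

python3 -m handwheel '[{"delta_pos":[0,5,0],"yaw":0},{"delta_pos":[0,10,0],"yaw":0},{"delta_pos":[0,13,0],"yaw":0},{"delta_pos":[0,16,0],"yaw":0},{"delta_pos":[0,18,0],"yaw":0},{"delta_pos":[0,19.5,0],"yaw":0},{"delta_pos":[0,19.5,0],"yaw":0},{"delta_pos":[0,19.5,0],"yaw":0}]'
python3 -m handwheel '[{"delta_pos":[0,0.5,0],"yaw":0},{"delta_pos":[0,0.5,0],"yaw":0},{"delta_pos":[0,0.5,0],"yaw":0},{"delta_pos":[0,0.5,0],"yaw":0},{"delta_pos":[0,0.5,0],"yaw":0},{"delta_pos":[0,0.5,0],"yaw":0},{"delta_pos":[0,0.5,0],"yaw":0},{"delta_pos":[0,0.5,0],"yaw":0},{"delta_pos":[0,0.5,0],"yaw":0},{"delta_pos":[0,0.5,0],"yaw":0}]'
python3 -m handwheel '[{"delta_pos":[0,0,0],"yaw":0},{"delta_pos":[0,0,0],"yaw":0},{"delta_pos":[0,0,0],"yaw":0},{"delta_pos":[0,0,0],"yaw":0},{"delta_pos":[0,0,0],"yaw":0},{"delta_pos":[0,0,0],"yaw":0},{"delta_pos":[0,0,0],"yaw":0},{"delta_pos":[0,0,0],"yaw":0},{"delta_pos":[0,0,0],"yaw":0}]'
```

```text
time: 9.0
tool_pos: [0.5542, -0.1875, 0.0522]
ee_rot: [-1.571, -0.0, 1.519]
wrist_force: [-4.1, 2.9, 9.1]
width: 0.0002
time: 10.0
tool_pos: [0.5542, -0.1875, 0.0522]
ee_rot: [-1.571, -0.0, 1.519]
wrist_force: [-3.9, 2.5, 9.9]
width: 0.0001
time: 10.9
tool_pos: [0.5543, -0.1875, 0.0522]
ee_rot: [-1.571, -0.0, 1.519]
wrist_force: [-3.5, 2.5, 9.9]
width: 0.0006
```

```bash

python3 -m handwheel '[{"delta_pos":[0,-10,0],"yaw":0},{"delta_pos":[0,-35,0],"yaw":0},{"delta_pos":[0,-70,0],"yaw":0},{"delta_pos":[0,-105,0],"yaw":0},{"delta_pos":[0,-125,30],"yaw":0},{"delta_pos":[0,-130,70],"yaw":0},{"delta_pos":[0,-130,110],"yaw":0},{"delta_pos":[0,-130,130],"yaw":0},{"delta_pos":[0,-130,130],"yaw":0},{"delta_pos":[0,-130,130],"yaw":0}]'
python3 - <<'E'
from h import *
import pickle
s=robot.snapshot("wrist"); cv2.imwrite("pics/w7.png",s["image"][:,:,::-1])
t=robot.snapshot("top"); cv2.imwrite("pics/t7.png",cv2.resize(t["image"][130:360,90:510,::-1],None,fx=1.9,fy=1.9,interpolation=cv2.INTER_CUBIC))
a=pickle.load(open("s0.pkl","rb"))["top"]["image"]
d=cv2.absdiff(a,t["image"]).max(2); 
for c in cv2.findContours((d>50).astype(np.uint8),0,2)[0]:
    if cv2.contourArea(c)>15: print(cv2.boundingRect(c))
E
```

```text
time: 11.9
tool_pos: [0.4247, -0.1815, 0.1802]
ee_rot: [-1.572, 0.0, 1.518]
wrist_force: [-0.5, -0.5, -1.3]
width: 0.0002
(32, 439, 94, 41)
(396, 299, 244, 181)
(198, 296, 16, 7)
```

View pics/w7.png

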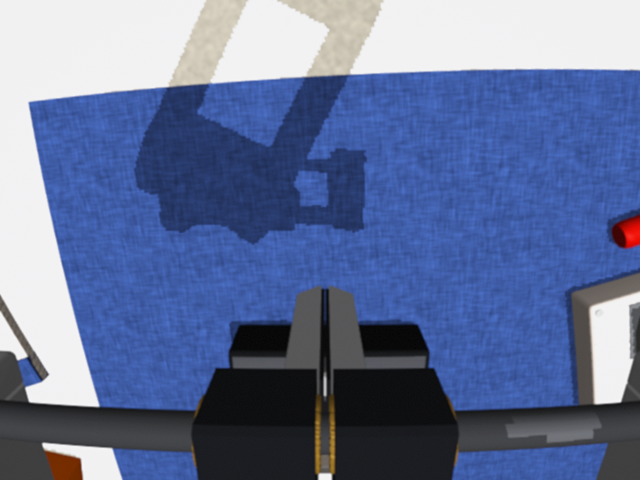

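View pics/t7.png

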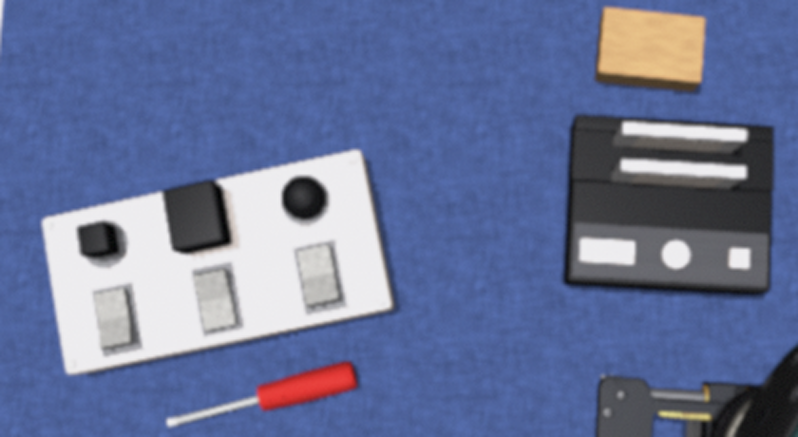

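The final top view shows the middle rocker on and everything else where it started. The only changes are that rocker and the arm, and the gripper is clear of everything, so I'm handing in.

```bash
python3 -c "
from bench import robot
print(robot.close_job())"
```

```text
the job is handed in; nothing more can be done
None
```

I pressed all three controls in order and handed the job in at about 12 s. `close_job` reports no verdict, so the outcome below rests on my own checks.

- **Rocker:** The rectangular plug is in the middle socket. I pressed that rocker's robot-side end to its stop (tip at 46.1 mm, 16 N), and the top view showed it flipped and the outer two unchanged.
- **Bar key:** It reached its stop at 52.1 mm with about 10 N, and afterwards looked nearly flush in the wrist view.
- **Round key:** I held it at 52.2 mm with about 10 N for roughly 2.2 s, then let go. I did not measure that it sprang back; the last top picture only shows it unchanged from the start.
- **Final check:** Comparing the top view before and after, only the middle rocker and the arm (with its shadow) differ. The drives, screwdriver, carton and square key look untouched. The gripper was clear of everything, with about 1 N on the wrist.

The top and wrist cameras disagreed by about 2–3 mm on the key and rocker positions. I aimed at values in between, and the wrist pictures showed the fingertips over the target before each press. No check failed.

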